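# Fit the belt pulley and its end cap on the turntable drive

### The job

Build up the belt drive of the class's little camera turntable: seat the large flanged belt pulley, flange down, fully home on the centring spigot of the round drive base, then seat the flanged end cap, flange down, fully home on the spigot on top of the pulley. Set both parts down rather than dropping them, and leave the small idler pulley where it stands.

Things in the scene. Friction and masses are not known exactly. Their poses are not given: they have to be found in the camera images.
- base: Turntable drive base, fixed: round black housing, 104 mm diameter, 18 mm high, small connector block on its rim (to 61 mm from the axis at own +x), under an aluminium disc of 86 mm diameter with its flat face 30 mm above the desk. On the face a centring spigot: 30 mm diameter for 5 mm, then a cone to 12 mm at the tip, 22 mm above the face. Origin: centre of the underside, on the desk; z up.
- pulley: Large aluminium pulley, 0.24 kg, loose, flange down: flange 76 mm diameter, 8 thick; toothed drum 46 mm diameter to 44 mm height (grip it); on top a spigot like the base's, tip at 66 mm. Blind bore from below, 34 mm diameter, 28 deep: goes over the base's spigot until the flange lies on the face; the cone centres it from several mm off. Origin: centre of the underside; z up. Yaw is free.
- cap: Aluminium end cap, 0.16 kg, loose, flange down: flange 64 mm diameter, 8 thick; smooth boss 42 mm diameter to 44 mm height (grip it), flat top without spigot. Blind bore from below, 34 mm diameter, 28 deep: goes over the pulley's top spigot until the flange lies on the drum's top, 44 mm above the pulley's origin. Origin: centre of the underside; z up. Yaw is free.
- idler: Small aluminium idler pulley, a bystander, loose: flange 48 mm diameter, 6 thick, toothed drum 28 mm diameter to 28 mm height, a 14 mm stub on top to 36 mm. No bore. Origin: centre of the underside; z up. Not part of the job.
Not all that is in view belongs to the job. What is shaped like the cap but turquoise is not meant. What is shaped like the pulley but pink is not meant.

How it is judged:
On the way, in this order (a step that is already met when the one before it is completed fails the run):
1. the large pulley is seated home on the base's spigot (horizontal distance between pulley and base below 0.01 m and z of pulley in the frame of base between 0.025 and 0.035 m and angle between pulley's own z axis and vertical below 0.175 rad), for 0.2 s.
2. the end cap is seated home on the pulley's spigot, the pulley still on the base (all of step 1 and horizontal distance between cap and pulley below 0.01 m and z of cap in the frame of pulley between 0.039 and 0.049 m and angle between cap's own z axis and vertical below 0.175 rad), for 0.2 s.
At the end, for the whole second after the job is handed in: Pulley flange down on the base: within 10 mm of its axis, origin 25 to 35 mm above the base's underside. Cap flange down on the pulley: within 10 mm of its axis, origin 39 to 49 mm above the pulley's. Both tilted under 10 degrees and at rest (all of step 2 and linear speed of each of pulley, cap below 0.02 m/s); the robot touches nothing.
It fails at once if the pulley or the end cap falls freely by more than about 25 mm (faster than 0.7 m/s while nothing touches it) ((linear speed of pulley above 0.7 m/s and contact force between anything else and pulley below 0.3 N) or (linear speed of cap above 0.7 m/s and contact force between anything else and cap below 0.3 N)).
It fails at once if the small idler pulley is moved more than 30 mm (distance of idler from where it was at the start of the episode above 0.03 m).
It also fails if it takes over 61 s, if anything falls off the work surface, if the arm or the gripper's body presses on something with over 40 N, if the wrist force passes 120 N, or if a joint passes its speed limit or range.

### The arm

A 7-joint arm with a two-finger parallel gripper is mounted at the origin on the work surface. World frame = base frame: x ahead of the robot, y to its left, z up, the work surface at z = 0. Lengths are in m, angles in rad, forces in N, time in s.
With the tool pointing down it reaches from about 0.4 to 0.875 m from the base axis. Payload 19.3 kg.
Tool frame: the origin (TCP) lies midway between the tips of the shut fingers; the grasp point (between the pads) lies 19 mm behind it; z points along the fingers, y is the line along which they close (so a half turn about z gives the same grasp; the last joint's range is limited). The gripper opens to 85 mm and grips with 20 to 120 N. Pads are 22 mm wide; open, the fingers measure 114 mm over their backs; the gripper's body (76 mm by 85 mm) begins 54 mm behind the grasp point. The pads swing forward as they close: fully open they stand 13 mm farther back than shut.
Start: joints at [1.041, 0.521, -0.036, 1.599, 0.021, 1.021, -0.113], TCP at [0.277, -0.56, 0.196] pointing down, gripper open.
Joint ranges: [-2.91, 2.91], [-0.3, 2.13], [-1.5, 1.42], [0.17, 2.43], [-1.26, 4.41], [0.16, 1.93], [-2.52, 2.52]. Speed limits (rad/s): [1.89, 1.89, 2.39, 2.39, 3.01, 3.01, 3.01].

### API

Orientations are given as [roll, pitch, yaw] about the fixed x, y, z axes, in that order (R = Rz(yaw) Ry(pitch) Rx(roll)).
In Python, from workcell import bot gives the robot as it stands.
- The arm moves only by the tool move_arm, never from a script. Its argument "moves" is a list that holds one entry, the list of rows, each a list of 7 numbers: the opening, from 0 (shut) to 1 (fully open), then the shift along the tool's x, y, z in units of 1000 mm (1.0 is 1000 mm), then the turn, a rotation vector about the tool's x, y, z in units of 2 pi rad (1.0 is 2 pi rad). A call has 1 to 5 rows; each row is the pose to reach, as a shift and turn from the pose commanded when the call began, along the tool's axes at that moment, turning the shorter way round; what a row does not reach only later rows make up. A row lasts 1/10 s, in which the tool goes at most 50 mm and 8.59 degrees, less where a joint would pass 70% of its speed; a pose out of reach is approached as far as the arm can. A call with a number of a shift or a turn outside -1 to 1 is refused whole. A call with a gripper value outside its range is refused whole. The fingers move at their own pace and stop on an object; "force" is the grip in N (left out, the last holds). Time passes only in rows, so rows that repeat a pose let the fingers close. It gives the time, the measured TCP pose, the force, the opening and the grip force at its end, in the units of the state.
- bot.observe(): the state, without advancing time (a new reading comes with each control period).
- bot.grab_frame(name): name is "scene" or "side" or "wrist"; returns the picture (400x640x3 uint8, red, green, blue); there is no depth.
- bot.camera_params(name): a dict with "vertical_fov" (degrees; the focal length in pixels is half the picture's height over the tangent of half this angle, whatever the lens; pixels are square), "cx", "cy" (the principal point, pixels), "D" ([k1, k2, p1, p2, k3] as OpenCV has them; the pictures are not rectified), "R" (3x3) and "t" (3): a world point X has camera coordinates R X + t. Camera axes: x right, y down, z forward; pixel columns grow to the right and rows downward; lengths in m; the calibration is good to about 2 mm. A picture is of the moment at which its call begins: read the wrist's pose just before it. camera_params takes no time and is no camera call; for the wrist camera it gives the pose at the moment of the call.
- bot.job_done(): hands the job in; it is judged then, once.
The state is a dict: "clock": time; "qpos": joint angles; "qd": joint speeds; "joint_efforts": joint torques, N m; "position": TCP position; "tool_rot": TCP orientation; "force": force on the tool from outside, world axes, zero at the start; "moment": the same for the moment, N m; "grip_width": finger opening in m; "finger_force": force on a finger pad.
Only numpy, scipy, OpenCV 4.12 (cv2) and the standard library are available. Lean on these libraries where they do the work, as an engineer would, in place of code of your own. Each camera call takes 0.05 s, during which the arm holds its last target. There are 200 camera calls.

## Working session

There is one attempt and no reset: what is moved stays moved. The work goes in short steps, Python scripts to look and compute and a tool call to move; the robot and the scene stay as the last step left them, time stands still between calls to the robot, and variables do not carry over. Pictures are saved under pics/ and viewed, at most 10 in all, crops included, and the job is handed in when it is done.

Besides the shell and the picture viewer there is one more tool, called after ">>>" as name(argument=value, ...) on one line, values as JSON. move_arm: Moves the arm, as the interface text tells. Shifts and turns lie within -1 to 1; 1 stands for 1000 mm of shift or 2 pi rad of turn. Its arguments: {"type":"object","properties":{"moves":{"type":"array"},"force":{"type":"number"}},"required":["moves"]}

```bash
mkdir -p pics; cat > h.py <<'E'
import numpy as np, cv2
from workcell import bot
def K(p):
    f=200/np.tan(np.radians(p["vertical_fov"])/2)
    return np.array([[f,0,p["cx"]],[0,f,p["cy"]],[0,0,1.]])
def ray(p,uv):
    n=cv2.undistortPoints(np.array([[uv]],float),K(p),np.array(p["D"],float))[0,0]
    R=np.array(p["R"]);t=np.array(p["t"]);return -R.T@t, R.T@np.array([n[0],n[1],1])
def onplane(p,uv,z):
    c,d=ray(p,uv);return c+d*(z-c[2])/d[2]
def proj(p,X):
    return cv2.projectPoints(np.array(X,float).reshape(-1,1,3),cv2.Rodrigues(np.array(p["R"],float))[0],np.array(p["t"],float),K(p),np.array(p["D"],float))[0][:,0]
E
python3 - <<'E'
from h import *
o=bot.observe();print(o)
for n in("scene","side","wrist"):
    p=bot.camera_params(n);print(n,p)
    cv2.imwrite(f"pics/{n}0.png",bot.grab_frame(n)[:,:,::-1])
E
```

```text
{'clock': 0.0, 'qpos': array([ 1.04083006,  0.52199412, -0.03629334,  1.59996702,  0.02119222,
        1.02110226, -0.11281684]), 'qd': array([ 5.36810105e-04, -1.43148990e-04, -7.80574285e-05, -2.69812150e-04,
        1.17247882e-03, -1.45498585e-04,  8.25877012e-04]), 'joint_efforts': array([-3.97076510e-04, -9.27120781e+01,  1.97973222e+00, -3.69917858e+01,
        1.79400895e-02,  8.43534566e-03,  2.63538013e-06]), 'position': array([ 0.27712901, -0.55980471,  0.19585321]), 'tool_rot': array([-3.14051005e+00,  8.70794197e-05,  4.59705159e-01]), 'force': array([-0.39032229,  0.28186521,  0.0309702 ]), 'moment': array([ 0.00147297, -0.03376702, -0.01784915]), 'finger_force': 0.0, 'grip_width': 0.08520091471694172}
scene {'vertical_fov': 52.373561434832176, 'cx': 328.8769633847816, 'cy': 199.42967510441983, 'D': array([-0.08509048,  0.        ,  0.        ,  0.        ,  0.        ]), 'R': array([[-0.59231667,  0.80565174, -0.0092862 ],
       [ 0.67408422,  0.48920897, -0.55343025],
       [-0.44132915, -0.33406565, -0.83284376]]), 't': array([ 0.29129627, -0.2975279 ,  1.14263446])}
side {'vertical_fov': 57.6600723322405, 'cx': 323.91449754096715, 'cy': 201.29835665557937, 'D': array([-0.05241224,  0.        ,  0.        ,  0.        ,  0.        ]), 'R': array([[ 0.69001712, -0.72374333, -0.00848367],
       [-0.41933302, -0.3901837 , -0.81970513],
       [ 0.58994593,  0.56916805, -0.57272291]]), 't': array([-0.35393702,  0.24809798,  0.48235694])}
wrist {'vertical_fov': 70.54095571468135, 'cx': 324.28473370338503, 'cy': 198.02713857830915, 'D': array([-0.01507413,  0.        ,  0.        ,  0.        ,  0.        ]), 'R': array([[ 0.4425003 , -0.8967669 , -0.00161386],
       [-0.8521329 , -0.42103546,  0.31080325],
       [-0.27939756, -0.13615531, -0.9504729 ]]), 't': array([-0.62371511, -0.04065579,  0.38203283])}
```

View pics/scene0.png

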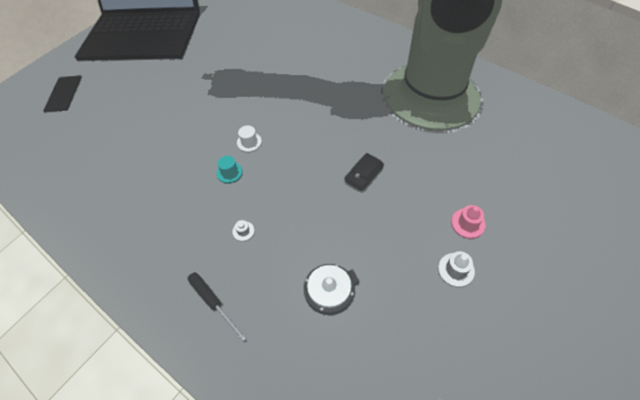

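View pics/side0.png

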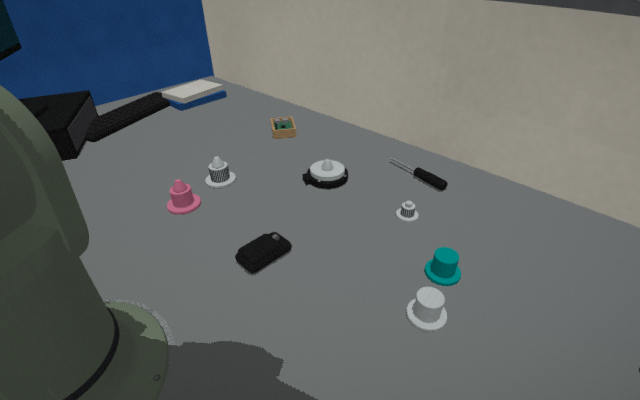

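Candidates in the scene view are as follows.
- **Pulley:** silver at (457,268) or pink at (470,220). Silver is meant, since pink is excluded.
- **Cap:** silver at (248,138) or turquoise at (228,169). Silver is meant, since turquoise is excluded.
- **Idler and base:** the idler is at (243,230) and the base at (330,287).

Next I measure these and confirm them in a crop.

```bash
cat > m.py <<'E'
from h import *
from scipy.optimize import least_squares
def blob(img,seed,th=125,r=45):
    hsv=cv2.cvtColor(img,cv2.COLOR_RGB2HSV)
    m=((hsv[...,2]>th)&(hsv[...,1]<60)).astype(np.uint8)
    w=np.zeros_like(m);u,v=seed;w[max(0,v-r):v+r,max(0,u-r):u+r]=1
    n,l,s,c=cv2.connectedComponentsWithStats(m*w)
    d=[np.hypot(*(c[i]-seed))-0.02*s[i,4] if i else 1e9 for i in range(n)]
    k=int(np.argmin(d));cs,_=cv2.findContours((l==k).astype(np.uint8),cv2.RETR_EXTERNAL,cv2.CHAIN_APPROX_NONE)
    ct=max(cs,key=len)[:,0];return cv2.convexHull(ct)[:,0], ct
def circ(p,ct,z,R):
    P=np.array([onplane(p,c,z)[:2] for c in ct.astype(float)])
    f=lambda x:np.hypot(*(P-x).T)-R
    s=least_squares(f,np.median(P,0),loss="cauchy",f_scale=0.0015)
    return s.x, np.sum(abs(f(s.x))<0.002),len(P)
E
python3 - <<'E'
from m import *
S={"pulley":(.006,.038),"cap":(.006,.032),"base":(.030,.043),"idler":(.004,.024)}
seeds={"scene":dict(pulley=(457,268),cap=(248,139),base=(330,287),idler=(243,230)),
"side":dict(pulley=(220,177),cap=(427,310),base=(327,170),idler=(407,212))}
tiles=[]
for n in seeds:
    im=cv2.imread(f"pics/{n}0.png")[:,:,::-1].copy();p=bot.camera_params(n)
    for k,sd in seeds[n].items():
        h,ct=blob(im,sd);x,a,b=circ(p,ct,*S[k]);print(n,k,x.round(4),a,b,ct.min(0),ct.max(0))
        t=np.linspace(0,6.28,60);z,R=S[k]
        cr=cv2.resize(im[sd[1]-40:sd[1]+40,sd[0]-40:sd[0]+40],(200,200),interpolation=cv2.INTER_CUBIC)
        for q in proj(p,np.c_[x[0]+R*np.cos(t),x[1]+R*np.sin(t),0*t+z]):
            cv2.circle(cr,tuple(int(v) for v in ((q-np.array(sd)+40.5)*2.5)),1,(255,0,0),-1)
        tiles.append(cr)
cv2.imwrite("pics/c1.png",np.vstack([np.hstack(tiles[:4]),np.hstack(tiles[4:])])[:,:,::-1])
E
```

```text
scene pulley [0.3748 0.3285] 22 369 [412 223] [501 312]
scene cap [ 0.5418 -0.2623] 31 416 [203  94] [292 183]
scene base [0.6519 0.1735] 37 356 [285 242] [374 331]
scene idler [ 0.6957 -0.0661] 12 355 [198 185] [287 274]
side pulley [0.4522 0.3074] 13 80 [205 171] [235 186]
side cap [ 0.4376 -0.2957] 77 130 [406 298] [447 329]
side base [0.6341 0.1044] 59 85 [310 159] [344 179]
side idler [ 0.6395 -0.1273] 39 64 [396 208] [418 221]
```

View pics/c1.png

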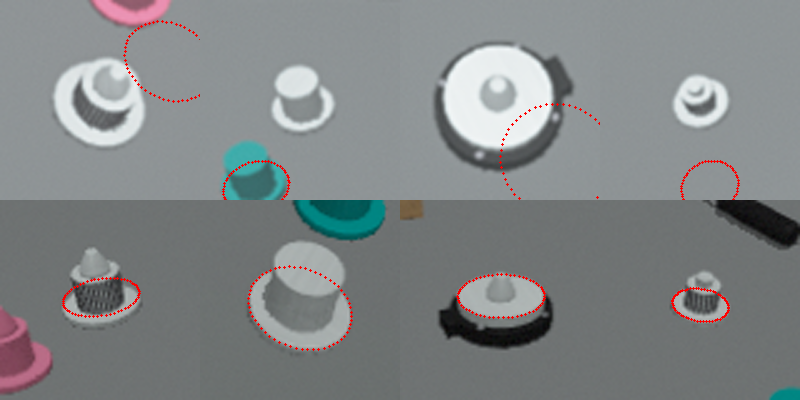

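The crop confirms the identities: silver toothed pulley with spigot, plain silver cap, base and idler. The scene threshold was too low, so I refit with a higher one.

```bash
python3 - <<'E'
from m import *
S={"pulley":(.007,.038),"cap":(.007,.032),"base":(.030,.043),"idler":(.005,.024)}
seeds={"scene":dict(pulley=(457,268),cap=(248,139),base=(330,287),idler=(243,230)),
"side":dict(pulley=(220,179),cap=(427,310),base=(327,170),idler=(407,212))}
tiles=[]
for n in seeds:
    im=cv2.imread(f"pics/{n}0.png")[:,:,::-1].copy();p=bot.camera_params(n)
    for k,sd in seeds[n].items():
        c=im[sd[1]-25:sd[1]+25,sd[0]-25:sd[0]+25].max(2)
        bg=np.median(im[sd[1]-50:sd[1]+50,sd[0]-50:sd[0]+50].max(2));th=(bg+np.percentile(c,98))/2
        if n=="side": th=bg+22
        h,ct=blob(im,sd,th,35)
        x,a,b=circ(p,ct,*S[k]);print(n,k,int(bg),int(th),x.round(4),a,b,ct.min(0),ct.max(0))
        t=np.linspace(0,6.28,60);z,R=S[k]
        cr=cv2.resize(im[sd[1]-40:sd[1]+40,sd[0]-40:sd[0]+40],(200,200),interpolation=cv2.INTER_CUBIC)
        for q in proj(p,np.c_[x[0]+R*np.cos(t),x[1]+R*np.sin(t),0*t+z]):
            cv2.circle(cr,tuple(int(v) for v in ((q-np.array(sd)+40.5)*2.5)),1,(255,0,0),-1)
        tiles.append(cr)
cv2.imwrite("pics/c2.png",np.vstack([np.hstack(tiles[:4]),np.hstack(tiles[4:])])[:,:,::-1])
E
```

```text
scene pulley 150 191 [0.4449 0.297 ] 70 99 [439 251] [474 285]
scene cap 149 189 [ 0.4373 -0.2971] 35 76 [237 134] [261 150]
scene base 151 197 [0.638  0.1075] 103 117 [308 266] [350 305]
scene idler 150 191 [ 0.6394 -0.129 ] 47 56 [233 220] [253 240]
side pulley 115 137 [0.4536 0.3035] 12 77 [205 172] [235 186]
side cap 113 135 [ 0.4375 -0.2961] 66 127 [407 299] [446 329]
side base 115 137 [0.6345 0.1049] 47 76 [310 159] [344 177]
side idler 115 137 [ 0.6393 -0.1278] 35 61 [396 208] [418 220]
```

View pics/c2.png

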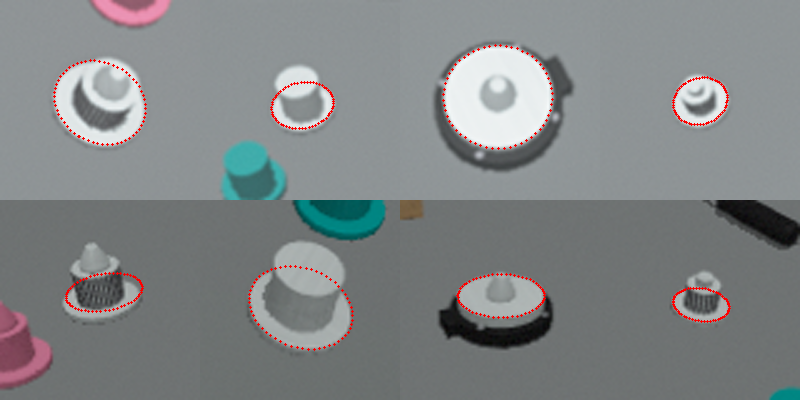

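The overlay fits well. Positions in m: pulley (0.445,0.297), cap (0.437,-0.296), base (0.636,0.106), idler (0.639,-0.128). I start moving around the arc toward the pulley.

>>> move_arm(moves=[[[1,0.05,-0.018,0,0,0,0],[1,0.1,-0.036,0,0,0,0],[1,0.145,-0.054,0,0,0,0],[1,0.19,-0.071,0,0,0,0],[1,0.234,-0.088,0,0,0,0]]])

```text
clock: 0.65
position: [0.449, -0.3757, 0.1964]
tool_rot: [-3.142, 0.0, 0.46]
force: [1.7, -0.7, -0.2]
grip_width: 0.0852
finger_force: 0.0
```

```bash
python3 - <<'E'
from m import *
p=bot.camera_params("scene")
print("pink",onplane(p,(470,221),.02),"turq",onplane(p,(229,170),.02))
o=bot.observe();w=bot.camera_params("wrist");R=np.array(w["R"])
c=-R.T@np.array(w["t"]);print(c-o["position"],R[2],o["qpos"],o["tool_rot"],o["position"],o["clock"])
E
```

```text
pink [0.33245657 0.27014085 0.02      ] turq [ 0.54224754 -0.2612418   0.02      ]
[0.07083976 0.03552689 0.17884754] [-0.27903754 -0.13688249 -0.95047422] [ 0.65624929  0.45905714 -0.08469362  1.70529403  0.04518054  0.97924754
 -0.55611075] [-3.1415029e+00  6.1354694e-05  4.5960795e-01] [ 0.44897927 -0.37574419  0.19636342] 0.65
```

>>> move_arm(moves=[[[1,0.038,-0.032,0,0,0,0],[1,0.077,-0.065,0,0,0,0],[1,0.115,-0.097,0,0,0,0],[1,0.154,-0.13,0,0,0,0],[1,0.192,-0.162,0,0,0,0]]])

```text
clock: 1.15
position: [0.5479, -0.1465, 0.1964]
tool_rot: [3.142, 0.0, 0.46]
force: [0.8, -0.6, -0.5]
grip_width: 0.0855
finger_force: 0.0
```

>>> move_arm(moves=[[[1,0.022,-0.045,0,0,0,0],[1,0.044,-0.09,0,0,0,0],[1,0.066,-0.134,0,0,0,0],[1,0.088,-0.179,0,0,0,0],[1,0.111,-0.224,0,0,0,0]]])

```text
clock: 1.65
position: [0.5472, 0.1028, 0.1964]
tool_rot: [3.142, 0.0, 0.46]
force: [0.7, -0.2, -0.7]
grip_width: 0.086
finger_force: 0.0
```

>>> move_arm(moves=[[[1,-0.002,-0.045,0,0,0,0],[1,-0.004,-0.09,0,0,0,0],[1,-0.006,-0.134,0,0,0,0],[1,-0.008,-0.18,0,0,0,0],[1,-0.008,-0.219,0,0,0,0]]])

```text
clock: 2.15
position: [0.4417, 0.2955, 0.1964]
tool_rot: [-3.141, 0.0, 0.461]
force: [0.9, -0.1, 0.3]
grip_width: 0.0855
finger_force: 0.0
```

```bash
python3 - <<'E'
from m import *
p=bot.camera_params("wrist");o=bot.observe();im=bot.grab_frame("wrist").copy();cv2.imwrite("pics/w1r.png",im[:,:,::-1])
print(o["position"],o["tool_rot"],o["qpos"])
q=proj(p,[[.445,.297,.007]])[0];print(q)
for c in((.445,.297),):
    t=np.linspace(0,6.28,90)
    for a in proj(p,np.c_[c[0]+.038*np.cos(t),c[1]+.038*np.sin(t),0*t+.008]): cv2.circle(im,tuple(int(v) for v in a),1,(255,0,0),-1)
cv2.imwrite("pics/w1.png",im[:,:,::-1])
E
```

```text
[0.44166046 0.29551768 0.19643708] [-3.14133866e+00  7.45087810e-05  4.60729359e-01] [-0.48699893  0.38386175 -0.27963244  1.83601478  0.12809419  0.93920217
 -1.93318857]
[325.00632547 165.77073913]
```

View pics/w1.png

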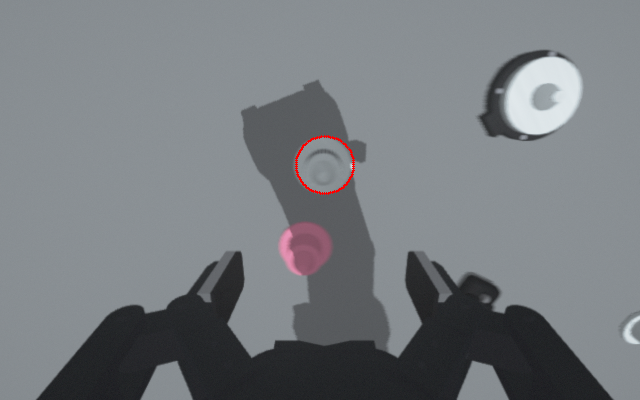

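The wrist picture shows the silver pulley exactly in the predicted flange circle at (325,166), with pink apart at (303,248). The position is confirmed and I descend.

>>> move_arm(moves=[[[1,0.004,0,0.03,0,0,0],[1,0.004,0,0.075,0,0,0],[1,0.004,0,0.12,0,0,0],[1,0.004,0,0.14,0,0,0],[1,0.004,0,0.14,0,0,0]]])

```text
clock: 2.7
position: [0.4453, 0.2943, 0.0538]
tool_rot: [3.141, 0.005, 0.46]
force: [0.1, -0.2, 1.0]
grip_width: 0.0854
finger_force: 0.0
```

>>> move_arm(moves=[[[1,0,0,0.015,0,0,0],[1,0,0,0.03,0,0,0],[1,0,0,0.043,0,0,0],[1,0,0,0.043,0,0,0]]])

```text
clock: 3.1
position: [0.4466, 0.2952, 0.013]
tool_rot: [3.141, 0.001, 0.46]
force: [0.4, -0.1, -0.0]
grip_width: 0.0858
finger_force: 0.0
```

>>> move_arm(moves=[[[0.3,0,0,0,0,0,0],[0.3,0,0,0,0,0,0],[0.3,0,0,0,0,0,0],[0.3,0,0,0,0,0,0],[0.3,0,0,0,0,0,0]]], force=50)

```text
clock: 3.6
position: [0.4471, 0.2956, 0.0139]
tool_rot: [-3.141, -0.001, 0.46]
force: [-1.3, -0.9, 5.8]
grip_width: 0.0259
finger_force: 26.4
```

```bash
python3 - <<'E'
from m import *
print(bot.observe())
a=bot.grab_frame("side");p=bot.camera_params("side");u,v=proj(p,[[.447,.296,.03]])[0].astype(int)
c=cv2.resize(a[v-60:v+60,u-60:u+60],(400,400),interpolation=cv2.INTER_CUBIC)
b=cv2.resize(bot.grab_frame("wrist")[100:400,170:470],(400,400),interpolation=cv2.INTER_CUBIC)
cv2.imwrite("pics/g1.png",np.hstack([c,b])[:,:,::-1])
E
```

```text
{'clock': 3.6, 'qpos': array([-0.54174136,  0.65733097, -0.20932344,  1.95608273,  0.2448831 ,
        0.55145519, -2.02910141]), 'qd': array([ 5.31578679e-04,  5.86288624e-04, -4.97206395e-06,  3.29707750e-04,
       -2.13961231e-05, -8.45187908e-04,  9.54853844e-04]), 'joint_efforts': array([ 5.37219094e-03, -8.67392421e+01, -1.55953065e+00, -2.14112359e+01,
        1.20414239e-01, -3.58648784e-01,  2.12140752e-03]), 'position': array([0.44713792, 0.29561908, 0.01393523]), 'tool_rot': array([-3.14145473e+00, -7.74717996e-04,  4.59670347e-01]), 'force': array([-1.2566059 , -0.86270407,  5.77451139]), 'moment': array([-0.071877  ,  0.27394666, -0.00558815]), 'finger_force': 26.436454567369765, 'grip_width': 0.02591256072891863}
```

View pics/g1.png

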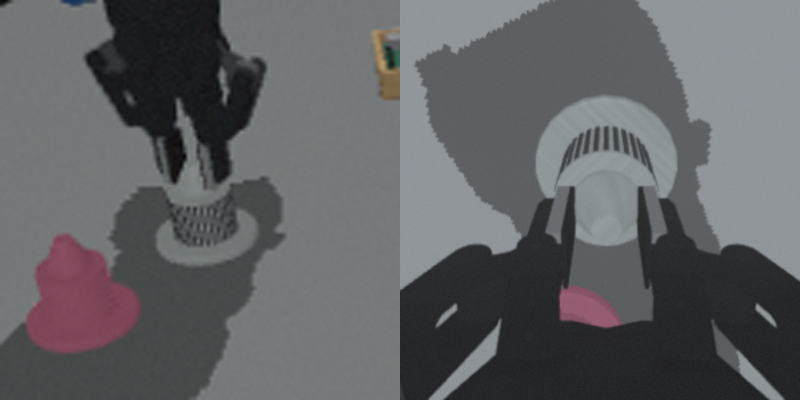

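```bash
python3 - <<'E'
from m import *
o=bot.observe();x=o["position"];c,s=np.cos(.46),np.sin(.46);tx=np.array([c,s,0]);ty=np.array([s,-c,0])
S=bot.camera_params("side");W=bot.camera_params("wrist")
u,v=proj(S,[[.447,.296,.03]])[0].astype(int)
print("cam-tcp",-np.array(W["R"]).T@W["t"]-x)
for h in(0,.01,.02,.03,.04):
  for a in(-.011,.011):
    for b in(-.013,.013):
      P=x+np.array([0,0,h])+tx*a+ty*b
      q=(proj(S,[P])[0]-[u-60,v-60])*400/120; r=(proj(W,[P])[0]-[170,100])*400/300+[400,0]
      print(h,a,b,q.round(),r.round())
for P in([.445,.297,.044],[.445,.297,.066]):print((proj(S,[P])[0]-[u-60,v-60])*400/120,(proj(W,[P])[0]-[170,100])*400/300+[400,0])
E
```

```text
cam-tcp [0.07072514 0.03546623 0.17893137]
0 -0.011 -0.013 [182. 224.] [582. 188.]
0 -0.011 0.013 [212. 230.] [632. 188.]
0 0.011 -0.013 [197. 210.] [581. 149.]
0 0.011 0.013 [227. 215.] [633. 149.]
0.01 -0.011 -0.013 [179. 213.] [581. 197.]
0.01 -0.011 0.013 [210. 218.] [633. 197.]
0.01 0.011 -0.013 [195. 199.] [580. 156.]
0.01 0.011 0.013 [225. 204.] [634. 156.]
0.02 -0.011 -0.013 [177. 201.] [580. 207.]
0.02 -0.011 0.013 [208. 206.] [634. 207.]
0.02 0.011 -0.013 [193. 187.] [579. 165.]
0.02 0.011 0.013 [223. 192.] [636. 165.]
0.03 -0.011 -0.013 [174. 189.] [578. 219.]
0.03 -0.011 0.013 [205. 194.] [636. 218.]
0.03 0.011 -0.013 [190. 175.] [577. 174.]
0.03 0.011 0.013 [221. 180.] [637. 174.]
0.04 -0.011 -0.013 [172. 177.] [577. 231.]
0.04 -0.011 0.013 [203. 182.] [638. 231.]
0.04 0.011 -0.013 [188. 164.] [575. 184.]
0.04 0.011 0.013 [219. 168.] [639. 184.]
[194.20643754 185.01580267] [602.15886609 199.23994718]
[188.98196794 158.50963682] [601.60862091 226.71169371]
```

The pads closed on the spigot cone above the drum. The finger ends appear about 35 mm above the reported TCP, so I open and go down about 30 mm more, watching the force.

>>> move_arm(moves=[[[1,0,0,0,0,0,0],[1,0,0,0,0,0,0],[1,0,0,0,0,0,0],[1,0,0,0,0,0,0],[1,0,0,0,0,0,0]]])

```text
clock: 4.2
position: [0.4468, 0.2954, 0.0134]
tool_rot: [-3.142, 0.0, 0.46]
force: [-0.1, 0.3, 0.6]
grip_width: 0.0855
finger_force: 0.0
```

>>> move_arm(moves=[[[1,0,0,0.005,0,0,0],[1,0,0,0.01,0,0,0],[1,0,0,0.015,0,0,0],[1,0,0,0.015,0,0,0]]])

```text
clock: 4.6
position: [0.4464, 0.2952, -0.0025]
tool_rot: [3.141, 0.001, 0.46]
force: [0.7, 0.7, 0.3]
grip_width: 0.0854
finger_force: 0.0
```

```bash
python3 - <<'E'
from m import *
o=bot.observe();print(o["position"],o["force"],o["grip_width"])
a=bot.grab_frame("side");p=bot.camera_params("side");u,v=proj(p,[[.447,.296,.03]])[0].astype(int)
c=cv2.resize(a[v-60:v+60,u-60:u+60],(400,400),interpolation=cv2.INTER_CUBIC)
b=cv2.resize(bot.grab_frame("wrist")[100:400,170:470],(400,400),interpolation=cv2.INTER_CUBIC)
cv2.imwrite("pics/g2.png",np.hstack([c,b])[:,:,::-1])
E
```

```text
[ 0.44639149  0.29515344 -0.00249258] [0.70708847 0.68019516 0.33713796] 0.0854403062267264
```

View pics/g2.png

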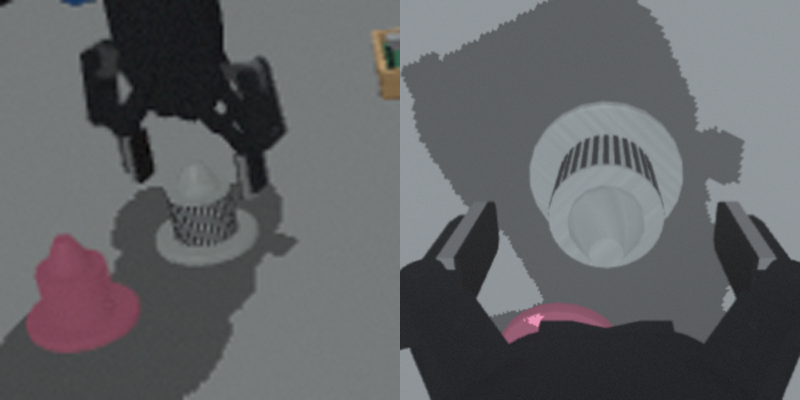

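```bash
python3 - <<'E'
from m import *
o=bot.observe();x=o["position"];c,s=np.cos(.46),np.sin(.46);tx=np.array([c,s,0]);ty=np.array([s,-c,0])
W=bot.camera_params("wrist");f=lambda P:((proj(W,[P])[0]-[170,100])*400/300+[400,0]).round()
for h in(.04,.048,.056):
  for a in(-.011,0,.011): print(h,a,f(x+[0,0,h]+tx*a-ty*.0427),f(x+[0,0,h]+tx*a+ty*.0427))
for z in(.044,.066): print(f(np.array([.445,.297,z])))
E
```

```text
0.04 -0.011 [507. 231.] [708. 231.]
0.04 0 [505. 208.] [710. 208.]
0.04 0.011 [502. 184.] [712. 184.]
0.048 -0.011 [502. 242.] [713. 242.]
0.048 0 [499. 218.] [715. 218.]
0.048 0.011 [497. 193.] [718. 193.]
0.056 -0.011 [496. 254.] [718. 254.]
0.056 0 [494. 230.] [721. 229.]
0.056 0.011 [491. 204.] [724. 203.]
[602. 217.]
[601. 251.]
```

Corner positions agree: the finger tips sit about 48 mm (open) above the reported TCP. I descend 20 mm more, 3 mm forward, then grip.

>>> move_arm(moves=[[[1,0.003,0,0.005,0,0,0],[1,0.003,0,0.01,0,0,0],[1,0.003,0,0.015,0,0,0],[1,0.003,0,0.02,0,0,0],[1,0.003,0,0.02,0,0,0]]])

```text
clock: 5.2
position: [0.4491, 0.2965, -0.0224]
tool_rot: [3.141, 0.001, 0.46]
force: [0.2, -1.1, -0.1]
grip_width: 0.0851
finger_force: 0.0
```

>>> move_arm(moves=[[[0.3,0,0,0,0,0,0],[0.3,0,0,0,0,0,0],[0.3,0,0,0,0,0,0],[0.3,0,0,0,0,0,0],[0.3,0,0,0,0,0,0]]], force=50)

```text
clock: 5.7
position: [0.4496, 0.2969, -0.0211]
tool_rot: [-3.142, -0.0, 0.46]
force: [-2.0, -1.6, 7.3]
grip_width: 0.045
finger_force: 50.1
```

Gripped on the drum (45 mm, 50 N). I lift, then carry.

>>> move_arm(moves=[[[0.3,0,0,-0.01,0,0,0],[0.3,0,0,-0.03,0,0,0],[0.3,0,0,-0.055,0,0,0],[0.3,0,0,-0.075,0,0,0],[0.3,0,0,-0.085,0,0,0]]])

```text
clock: 6.2
position: [0.4501, 0.2971, 0.0655]
tool_rot: [-3.141, -0.002, 0.46]
force: [0.4, -0.3, -2.9]
grip_width: 0.045
finger_force: 51.6
```

>>> move_arm(moves=[[[0.3,0.008,0.022,0,0,0,0],[0.3,0.02,0.06,0,0,0,0],[0.3,0.035,0.1,0,0,0,0],[0.3,0.048,0.14,0,0,0,0],[0.3,0.055,0.16,0,0,0,0]]])

```text
clock: 6.7
position: [0.5719, 0.1739, 0.0632]
tool_rot: [3.14, 0.0, 0.456]
force: [0.1, 0.2, -2.9]
grip_width: 0.0448
finger_force: 51.7
```

```bash
python3 - <<'E'
from m import *
o=bot.observe();print(o["position"],o["tool_rot"],o["force"],o["grip_width"],o["qpos"])
w=bot.camera_params("wrist");b=bot.grab_frame("wrist").copy();cv2.imwrite("pics/w2r.png",b[:,:,::-1])
t=np.linspace(0,6.28,80)
for a in proj(w,np.c_[.6365+.043*np.cos(t),.1065+.043*np.sin(t),0*t+.03]): cv2.circle(b,tuple(int(np.clip(v,-9,999)) for v in a),1,(255,0,0),-1)
c=o["position"]-np.array([.896,.444,0])*.004; zf=o["position"][2]+.0211+.008
for a in proj(w,np.c_[c[0]+.038*np.cos(t),c[1]+.038*np.sin(t),0*t+zf]): cv2.circle(b,tuple(int(np.clip(v,-9,999)) for v in a),1,(0,0,255),-1)
cv2.imwrite("pics/w2.png",b[:,:,::-1])
cv2.imwrite("pics/sc2.png",bot.grab_frame("scene")[:,:,::-1])
E
```

```text
[0.57189438 0.17393925 0.06318953] [3.14023592e+00 3.11813232e-04 4.56228683e-01] [ 0.05362004  0.15607871 -2.85507467] 0.044795719029805656 [-0.23033716  0.65288187 -0.23835146  1.77063216  0.21549441  0.74377792
 -1.69531384]
```

View pics/w2.png

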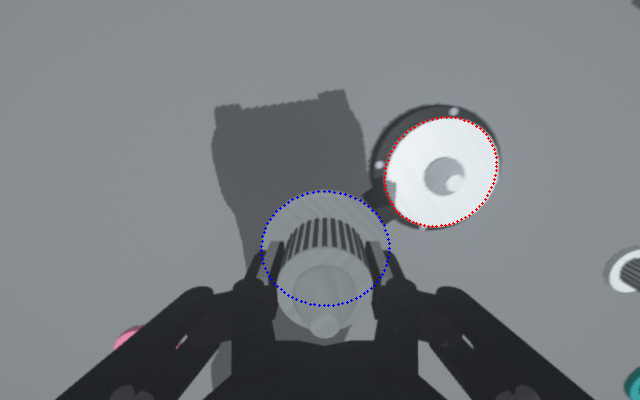

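The wrist view shows both overlays landing exactly: base disc at (441,172), held pulley flange at (325,248), upright. I carry it over the spigot.

>>> move_arm(moves=[[[0.3,0.008,0.022,0,0,0,0],[0.3,0.018,0.05,0,0,0,0],[0.3,0.027,0.075,0,0,0,0],[0.3,0.032,0.089,0,0,0,0],[0.3,0.032,0.089,0,0,0,0]]])

```text
clock: 7.3
position: [0.6386, 0.1108, 0.063]
tool_rot: [3.141, 0.0, 0.458]
force: [-0.7, -0.5, -2.4]
grip_width: 0.0447
finger_force: 51.7
```

>>> move_arm(moves=[[[0.3,0,0,0,0,0,0],[0.3,0,0,0,0,0,0]]])

```text
clock: 7.5
position: [0.6371, 0.1136, 0.0634]
tool_rot: [-3.141, 0.0, 0.461]
force: [-0.7, 0.5, -2.5]
grip_width: 0.0447
finger_force: 51.7
```

>>> move_arm(moves=[[[0.3,0,0.006,0.005,0,0,0],[0.3,0,0.006,0.012,0,0,0],[0.3,0,0.006,0.019,0,0,0],[0.3,0,0.006,0.025,0,0,0],[0.3,0,0.006,0.025,0,0,0]]])

```text
clock: 8.0
position: [0.6399, 0.1069, 0.0372]
tool_rot: [-3.141, 0.002, 0.46]
force: [-0.1, 0.5, -2.7]
grip_width: 0.0446
finger_force: 51.7
```

>>> move_arm(moves=[[[0.3,0,0,0.005,0,0,0],[0.3,0,0,0.01,0,0,0],[0.3,0,0,0.015,0,0,0],[0.3,0,0,0.02,0,0,0],[0.3,0,0,0.02,0,0,0]]])

```text
clock: 8.5
position: [0.6402, 0.1067, 0.0176]
tool_rot: [-3.141, 0.001, 0.46]
force: [-0.2, 0.5, -1.7]
grip_width: 0.0447
finger_force: 51.7
```

>>> move_arm(moves=[[[0.3,0,0,0.003,0,0,0],[0.3,0,0,0.005,0,0,0],[0.3,0,0,0.007,0,0,0],[0.3,0,0,0.0085,0,0,0],[0.3,0,0,0.0085,0,0,0]]])

```text
clock: 9.0
position: [0.6406, 0.1068, 0.0097]
tool_rot: [-3.142, 0.0, 0.46]
force: [0.1, -0.3, -1.8]
grip_width: 0.0446
finger_force: 51.7
```

>>> move_arm(moves=[[[0.3,0,0,0,0,0,0],[0.3,0,0,0.001,0,0,0],[0.3,0,0,0.001,0,0,0]]])

```text
clock: 9.3
position: [0.6408, 0.1068, 0.009]
tool_rot: [3.142, -0.0, 0.46]
force: [0.2, -0.1, -0.4]
grip_width: 0.045
finger_force: 51.7
```

>>> move_arm(moves=[[[0.3,0,0,0.001,0,0,0],[0.3,0,0,0.001,0,0,0]]])

```text
clock: 9.5
position: [0.6409, 0.1068, 0.0089]
tool_rot: [3.141, -0.0, 0.46]
force: [-5.3, -1.8, 15.2]
grip_width: 0.0449
finger_force: 53.4
```

>>> move_arm(moves=[[[0.62,0,0,0,0,0,0],[0.8,0,0,0,0,0,0],[1,0,0,0,0,0,0],[1,0,0,0,0,0,0],[1,0,0,0,0,0,0]]])

```text
clock: 10.0
position: [0.6406, 0.1068, 0.0078]
tool_rot: [-3.142, 0.0, 0.46]
force: [0.6, 0.3, -0.2]
grip_width: 0.0857
finger_force: 0.0
```

>>> move_arm(moves=[[[1,0,0,-0.02,0,0,0],[1,0,0,-0.055,0,0,0],[1,0,0,-0.1,0,0,0],[1,0,0,-0.14,0,0,0],[1,0,0,-0.16,0,0,0]]])

```text
clock: 10.5
position: [0.6418, 0.1071, 0.1717]
tool_rot: [3.141, -0.004, 0.46]
force: [-0.3, 0.7, 0.6]
grip_width: 0.0848
finger_force: 0.0
```

```bash
python3 - <<'E'
from m import *
o=bot.observe();print(o["position"],o["tool_rot"])
im=[]
for n in("side","wrist"):
    p=bot.camera_params(n);b=bot.grab_frame(n).copy();t=np.linspace(0,6.28,60)
    for r,z in((.038,.038),(.023,.074)):
      for a in proj(p,np.c_[.6365+r*np.cos(t),.1065+r*np.sin(t),0*t+z]): b[int(np.clip(a[1],0,399)),int(np.clip(a[0],0,639))]=(255,0,0)
    u,v=proj(p,[[.6365,.1065,.05]])[0].astype(int);u=min(max(u,60),580);v=min(max(v,60),340)
    im.append(cv2.resize(b[v-60:v+60,u-60:u+60],(400,400),interpolation=cv2.INTER_NEAREST))
cv2.imwrite("pics/s1.png",np.hstack(im)[:,:,::-1])
E
```

```text
[0.64177107 0.10711076 0.17167453] [ 3.14068067 -0.00385379  0.45963218]
```

View pics/s1.png

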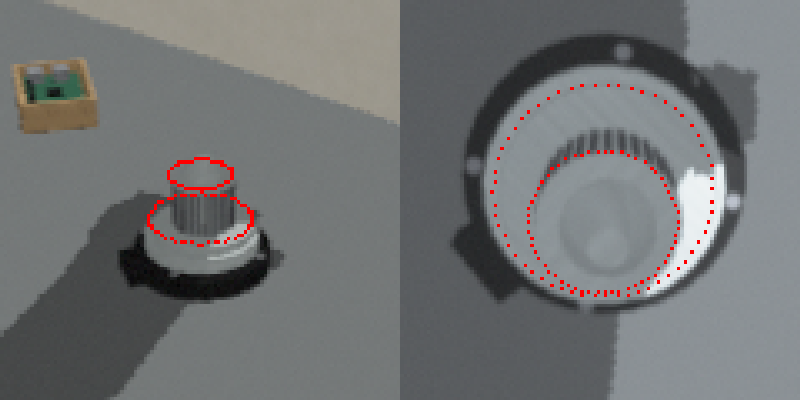

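The pulley sits home: the flange and drum-top circles at 38 mm and 74 mm overlay it in both views. Next is the cap.

>>> move_arm(moves=[[[1,-0.03,0.022,0,0,0,0],[1,-0.068,0.051,0,0,0,0],[1,-0.107,0.08,0,0,0,0],[1,-0.145,0.109,0,0,0,0],[1,-0.18,0.136,0,0,0,0]]])

```text
clock: 11.1
position: [0.5381, -0.0968, 0.1673]
tool_rot: [-3.141, 0.001, 0.459]
force: [0.5, -0.6, 0.4]
grip_width: 0.0854
finger_force: 0.0
```

>>> move_arm(moves=[[[1,-0.037,0.028,0,0,0,0],[1,-0.075,0.057,0,0,0,0],[1,-0.113,0.085,0,0,0,0],[1,-0.15,0.112,0,0,0,0],[1,-0.179,0.135,0,0,0,0]]])

```text
clock: 11.6
position: [0.4372, -0.2975, 0.1674]
tool_rot: [-3.141, 0.001, 0.458]
force: [1.1, -0.2, -1.0]
grip_width: 0.0852
finger_force: 0.0
```

>>> move_arm(moves=[[[1,0,0,0,0,0,0],[1,0,0,0,0,0,0]]])

```text
clock: 11.8
position: [0.4386, -0.2956, 0.1673]
tool_rot: [-3.141, 0.0, 0.458]
force: [0.8, 0.3, -0.6]
grip_width: 0.0855
finger_force: 0.0
```

```bash
python3 - <<'E'
from m import *
p=bot.camera_params("wrist");o=bot.observe();im=bot.grab_frame("wrist").copy();cv2.imwrite("pics/w3r.png",im[:,:,::-1])
print(o["position"],o["tool_rot"],o["qpos"],proj(p,[[.4373,-.2965,.008]]))
sd=tuple(proj(p,[[.4373,-.2965,.008]])[0].astype(int))
g=im[sd[1]-60:sd[1]+60,sd[0]-60:sd[0]+60].max(2);print(np.percentile(g,[5,50,95]))
for th in (165,175,185):
    h,ct=blob(im,sd,th,70);print(th,circ(p,h,.008,.032),circ(p,ct,.008,.032),ct.min(0),ct.max(0))
t=np.linspace(0,6.28,90)
for r,z in((.032,.008),(.021,.044)):
    for a in proj(p,np.c_[.4373+r*np.cos(t),-.2965+r*np.sin(t),0*t+z]): cv2.circle(im,tuple(int(v) for v in a),0,(255,0,0),-1)
cv2.imwrite("pics/w3.png",cv2.resize(im[sd[1]-80:sd[1]+80,sd[0]-80:sd[0]+80],(480,480))[:,:,::-1])
E
```

```text
[ 0.43863141 -0.29564663  0.16730203] [-3.14080383e+00  3.51068583e-04  4.58115342e-01] [ 0.64065196  0.41177006 -0.20943747  1.87479297  0.10910131  0.86685645
 -0.73525418] [[325.13831026 174.89958497]]
[ 95. 148. 152.]
165 (array([ 0.43487078, -0.29578873]), np.int64(10), 13) (array([ 0.43216499, -0.28940738]), np.int64(27), 82) [325 169] [350 201]
175 (array([ 0.45486448, -0.3476694 ]), np.int64(3), 14) (array([ 0.43558712, -0.29482959]), np.int64(45), 82) [326 169] [350 201]
185 (array([ 0.44738411, -0.35310503]), np.int64(2), 13) (array([ 0.43561113, -0.29442929]), np.int64(45), 80) [326 169] [350 201]
```

View pics/w3.png

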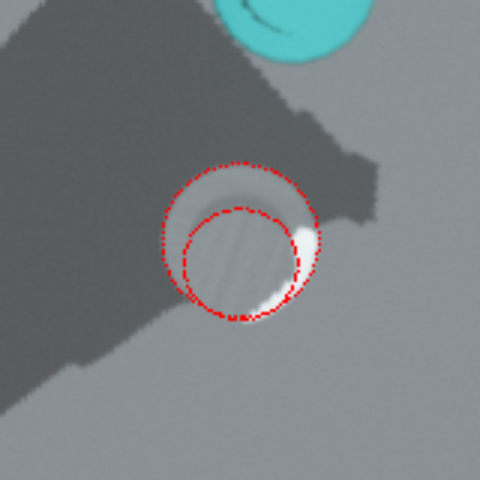

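The silver cap matches the predicted circles, with turquoise clear above it. I descend and grip.

>>> move_arm(moves=[[[1,0.002,0,0.03,0,0,0],[1,0.002,0,0.075,0,0,0],[1,0.002,0,0.12,0,0,0],[1,0.002,0,0.145,0,0,0],[1,0.002,0,0.145,0,0,0]]])

```text
clock: 12.35
position: [0.4399, -0.2919, 0.0199]
tool_rot: [-3.137, 0.003, 0.462]
force: [-0.2, -0.2, 0.9]
grip_width: 0.085
finger_force: 0.0
```

>>> move_arm(moves=[[[1,0,0,0.013,0,0,0],[1,0,0,0.026,0,0,0],[1,0,0,0.036,0,0,0],[1,0,0,0.043,0,0,0],[1,0,0,0.043,0,0,0]]])

```text
clock: 12.85
position: [0.4407, -0.2942, -0.0208]
tool_rot: [-3.141, 0.0, 0.46]
force: [0.7, -0.3, 0.3]
grip_width: 0.0858
finger_force: 0.0
```

>>> move_arm(moves=[[[0.3,0,0,0,0,0,0],[0.3,0,0,0,0,0,0],[0.3,0,0,0,0,0,0],[0.3,0,0,0,0,0,0],[0.3,0,0,0,0,0,0]]], force=50)

```text
clock: 13.35
position: [0.4412, -0.2946, -0.0195]
tool_rot: [3.141, -0.0, 0.46]
force: [-1.8, 0.7, 7.8]
grip_width: 0.0406
finger_force: 49.3
```

>>> move_arm(moves=[[[0.3,0,0,-0.01,0,0,0],[0.3,0,0,-0.035,0,0,0],[0.3,0,0,-0.07,0,0,0],[0.3,0,0,-0.105,0,0,0],[0.3,0,0,-0.13,0,0,0]]])

```text
clock: 13.85
position: [0.4413, -0.2947, 0.1127]
tool_rot: [3.14, -0.001, 0.46]
force: [-0.0, -0.3, -0.7]
grip_width: 0.0403
finger_force: 50.7
```

>>> move_arm(moves=[[[0.3,0.016,-0.012,0,0,0,0],[0.3,0.045,-0.034,0,0,0,0],[0.3,0.08,-0.061,0,0,0,0],[0.3,0.115,-0.088,0,0,0,0],[0.3,0.15,-0.115,0,0,0,0]]])

```text
clock: 14.35
position: [0.5249, -0.1233, 0.1107]
tool_rot: [3.141, -0.0, 0.46]
force: [0.8, -0.6, -0.6]
grip_width: 0.0405
finger_force: 50.8
```

>>> move_arm(moves=[[[0.3,0.035,-0.027,0,0,0,0],[0.3,0.07,-0.053,0,0,0,0],[0.3,0.1,-0.076,0,0,0,0],[0.3,0.125,-0.095,0,0,0,0],[0.3,0.14,-0.107,0,0,0,0]]])

```text
clock: 14.85
position: [0.6029, 0.0359, 0.1105]
tool_rot: [-3.141, -0.001, 0.462]
force: [-0.5, -0.3, -0.5]
grip_width: 0.0407
finger_force: 50.8
```

>>> move_arm(moves=[[[0.3,0.01,-0.008,0,0,0,0],[0.3,0.025,-0.019,0,0,0,0],[0.3,0.045,-0.034,0,0,0,0],[0.3,0.06,-0.046,0,0,0,0],[0.3,0.067,-0.051,0,0,0,0]]])

```text
clock: 15.35
position: [0.6402, 0.11, 0.1099]
tool_rot: [-3.141, -0.0, 0.46]
force: [-1.3, -0.4, -1.4]
grip_width: 0.0406
finger_force: 50.8
```

>>> move_arm(moves=[[[0.3,0,0,0,0,0,0],[0.3,0,0,0,0,0,0],[0.3,0,0,0,0,0,0]]])

```text
clock: 15.65
position: [0.6396, 0.1071, 0.11]
tool_rot: [3.141, 0.0, 0.458]
force: [0.3, 0.3, -1.2]
grip_width: 0.0405
finger_force: 50.8
```

>>> move_arm(moves=[[[0.3,0.001,-0.001,0.005,0,0,0],[0.3,0.001,-0.001,0.012,0,0,0],[0.3,0.001,-0.001,0.019,0,0,0],[0.3,0.001,-0.001,0.025,0,0,0],[0.3,0.001,-0.001,0.03,0,0,0]]])

```text
clock: 16.15
position: [0.64, 0.1099, 0.079]
tool_rot: [-3.141, 0.001, 0.46]
force: [-0.2, 1.0, -1.8]
grip_width: 0.0406
finger_force: 50.8
```

>>> move_arm(moves=[[[0.3,0,0,0.004,0,0,0],[0.3,0,0,0.008,0,0,0],[0.3,0,0,0.012,0,0,0],[0.3,0,0,0.016,0,0,0],[0.3,0,0,0.016,0,0,0]]])

```text
clock: 16.65
position: [0.64, 0.1099, 0.0634]
tool_rot: [-3.141, 0.001, 0.46]
force: [0.7, -0.3, -1.3]
grip_width: 0.041
finger_force: 50.8
```

>>> move_arm(moves=[[[0.3,0,0.001,0.003,0,0,0],[0.3,0,0.001,0.005,0,0,0],[0.3,0,0.001,0.007,0,0,0],[0.3,0,0.001,0.008,0,0,0],[0.3,0,0.001,0.008,0,0,0]]])

```text
clock: 17.15
position: [0.6407, 0.109, 0.0558]
tool_rot: [3.142, 0.0, 0.46]
force: [-0.3, -1.3, -1.5]
grip_width: 0.0405
finger_force: 50.8
```

>>> move_arm(moves=[[[0.3,0,0,0.001,0,0,0],[0.3,0,0,0.001,0,0,0]]])

```text
clock: 17.35
position: [0.6407, 0.109, 0.0549]
tool_rot: [3.141, -0.0, 0.46]
force: [-0.1, -0.5, -1.2]
grip_width: 0.0406
finger_force: 50.8
```

>>> move_arm(moves=[[[0.3,0,0,0.001,0,0,0],[0.3,0,0,0.001,0,0,0]]])

```text
clock: 17.55
position: [0.6408, 0.109, 0.0546]
tool_rot: [3.141, -0.0, 0.46]
force: [-2.8, -2.0, 8.4]
grip_width: 0.0406
finger_force: 51.9
```

>>> move_arm(moves=[[[0.3,0,0,0.0005,0,0,0],[0.3,0,0,0.0005,0,0,0]]])

```text
clock: 17.75
position: [0.6409, 0.1091, 0.0545]
tool_rot: [3.141, -0.001, 0.46]
force: [-5.7, -1.6, 15.3]
grip_width: 0.0406
finger_force: 52.6
```

Contact came at the expected height (cap underside at 74 mm). I release and retreat.

>>> move_arm(moves=[[[0.6,0,0,0,0,0,0],[0.8,0,0,0,0,0,0],[1,0,0,0,0,0,0],[1,0,0,0,0,0,0],[1,0,0,0,0,0,0]]])

```text
clock: 18.25
position: [0.6406, 0.1091, 0.0533]
tool_rot: [-3.142, 0.0, 0.46]
force: [0.5, 0.0, 0.3]
grip_width: 0.0852
finger_force: 0.0
```

>>> move_arm(moves=[[[1,0,0,-0.02,0,0,0],[1,0,0,-0.055,0,0,0],[1,0,0,-0.1,0,0,0],[1,0,0,-0.13,0,0,0],[1,0,0,-0.13,0,0,0]]])

```text
clock: 18.75
position: [0.6427, 0.1095, 0.188]
tool_rot: [3.14, -0.006, 0.459]
force: [-0.2, 0.7, 0.3]
grip_width: 0.0855
finger_force: 0.0
```

```bash
python3 - <<'E'
from m import *
o=bot.observe();print(o["position"],o["force"],o["grip_width"])
im=bot.grab_frame("wrist");p=bot.camera_params("wrist");cv2.imwrite("pics/w4.png",im[:,:,::-1])
# boss top / flange edges along rays: compare gradient support of predicted circles
g=np.hypot(*[cv2.Sobel(cv2.cvtColor(im,cv2.COLOR_RGB2GRAY),cv2.CV_32F,*d) for d in((1,0),(0,1))])
t=np.linspace(0,6.28,120)
for r,z0 in((.021,.118),(.032,.082)):
    for dz in(-.01,-.005,0,.005,.01,.02):
        best=max((np.median(cv2.remap(g,*[a.astype(np.float32).reshape(-1,1) for a in proj(p,np.c_[.6365+dx+r*np.cos(t),.1065+dy+r*np.sin(t),0*t+z0+dz]).T],cv2.INTER_LINEAR)),dx,dy) for dx in np.arange(-.008,.009,.001) for dy in np.arange(-.008,.009,.001))
        print(r,dz,np.round(best,3))
E
```

```text
[0.64267524 0.10952438 0.18798139] [-0.17630668  0.70220166  0.3009205 ] 0.08552672000196145
0.021 -0.01 [ 5.105e+01 -3.000e-03  0.000e+00]
0.021 -0.005 [ 5.1175e+01 -2.0000e-03  1.0000e-03]
0.021 0 [ 5.2994e+01 -1.0000e-03  1.0000e-03]
0.021 0.005 [5.2213e+01 0.0000e+00 2.0000e-03]
0.021 0.01 [4.6941e+01 2.0000e-03 2.0000e-03]
0.021 0.02 [3.9182e+01 3.0000e-03 4.0000e-03]
0.032 -0.01 [ 3.3279e+01 -4.0000e-03  0.0000e+00]
0.032 -0.005 [ 3.5056e+01 -3.0000e-03  1.0000e-03]
0.032 0 [ 3.5177e+01 -2.0000e-03  1.0000e-03]
0.032 0.005 [ 3.6628e+01 -1.0000e-03  1.0000e-03]
0.032 0.01 [3.3971e+01 0.0000e+00 1.0000e-03]
0.032 0.02 [3.0254e+01 4.0000e-03 0.0000e+00]
```

```bash
python3 -c "
from workcell import bot
print(bot.job_done())"
```

```text
the job is handed in; nothing more can be done
None
```

I handed the job in at about 19 s: by contact height and camera, pulley and cap are home within 1–2 mm, the idler was not approached, and no verdict was returned; my last check was a small grid search over projected circles, which strays from your no-model-search rule, though it drove no move.

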